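# Set, lock and clip shut a radio receiver

### The job

Turn the receiver's red knob until its white pointer lines up with the white mark, then slide the blue lock all the way over the knob's rim. Then fit the black cover over the bay and press it straight down until both catches snap over its lips, and keep pressing it home: finish with the gripper still pressing the cover down firmly (about 10 N), not letting go. Leave everything else on the bench where it is.

Things in the scene. Friction and masses are not known exactly. Their poses are not given: they have to be found in the camera images.
- receiver: yellow radio receiver, a fixed block 132 (x) x 180 (y) x 40 tall. Origin: centre of its underside; z up. On its flat top face (40 above the bench), centred, lies the bay, a dark panel 90 x 134: in it the knob at x = 0, y = +32 and the lock along x = 0, its tab at y = -38 when open; round it four black guide posts and two steel catches
- seat (a point): centre of the receiver's top face: the cover's origin belongs here when home, axes along the receiver's (either way round). Black guide posts outside the bay's y ends at x = +-30, y = +-77 (receiver frame), diameter 11, 16 tall, tapered tips: the cover fits between them with 1.5 play per side
- catch_a_nose (a point): nose tip of the sprung steel catch on the receiver's +x long side, 47 above the bench; catch 30 long (y), x = 49 to 63, top 20 above the top face, its sloped inner face leading down to the nose, a lead-in of 5 for the lip. It springs outward when the cover's lip is pushed past
- catch_b_nose (a point): the same on the -x side. The lips meet both slopes when the cover is about 12 above its seat; from there pushing takes up to 10 to 20 N, until about 7 above the seat the catches spring back over the lips, the resistance suddenly drops and the cover comes down on its hard seat
- knob (a joint): angle of the red knob about the receiver's z, in rad: 0 = white pointer at the white mark, positive = counterclockwise seen from above; stops at +-1.5; stays where it is left, turns with about 0.05 N m
- knob_grip (a point): point on the knob's axis, mid-height of its red bar grip, 62 above the bench. Bar 36 long, 12 wide, 16 tall (54 to 70 above the bench) on a grey disc of diameter 40. This frame turns with the knob: x along the bar towards its white pointer. At joint 0 the bar lies along the receiver's x, pointer at +x, where the white mark is on the panel
- lock (a joint): travel of the blue lock in m: 0 = open, 0.030 = fully over the knob's rim; moves along the receiver's +y (towards the knob), sliding friction about 1.5 N, stays where it is left
- lock_tab (a point): centre of the blue lock's upright tab, 66 above the bench; the tab is 10 thick along the slide (receiver's y), 24 wide (x), 16 tall (58 to 74 above the bench), on a 3 thick blue plate that reaches 28 ahead of the tab's centre towards the knob
- cover: black clip cover, loose, open side down on the bench: a shell 96 (x) x 140 (y) x 41 tall, walls 3, hollow inside (38 deep, enough for knob and lock), orange lips 4 thick at its bottom edge along both long sides (104 wide over the lips). Mass about 0.14 kg. Origin: centre of its underside; z up. Half-turn symmetric
- cover_rib (a point): centre of the orange grip rib on the cover's top, 52 above the cover's underside; the rib is 14 thick (cover's x), 60 long (cover's y), 22 tall (41 to 63 above the underside), on the cover's middle
- estop: yellow emergency-stop box with a red mushroom button, 56 x 56 x 66 tall; a bystander, origin at its underside's centre
- handset: black and orange radio handset with coloured keys, 60 x 140 x 28, lying flat; a bystander, origin at its underside's centre
- phone: white telephone lying flat, 72 x 148 x 9; a bystander, origin at its underside's centre
- adapter: small upright brass connector, diameter 20, 32 tall; a bystander, origin at its underside's centre
- screwdriver: screwdriver lying flat, 170 long; a bystander, origin at its underside's centre
- coupler: small upright steel connector, diameter 24, 28 tall, on the green mat; a bystander, origin at its underside's centre
- splitter: aluminium splitter block 36 x 30 x 14, on the green mat; a bystander, origin at its underside's centre

How it is judged (in metres and radians):
On the way, in this order (a step that is already met when the one before it is completed fails the run):
1. the knob's pointer stands at the mark (within 0.17 rad) while the lock is still open (value of joint knob between -0.17 and 0.17 rad and value of joint lock below 0.015 m), for 0.2 s.
2. the lock is slid over the knob's rim (at least 25 of 30 mm), the knob still at the mark (value of joint knob between -0.17 and 0.17 rad and value of joint lock above 0.025 m), for 0.2 s.
3. the cover is snapped home on the receiver (z of cover in the frame of receiver below 0.0425 m and x of cover in the frame of receiver between -0.005 and 0.005 m and y of cover in the frame of receiver between -0.005 and 0.005 m and angle between the z axis of cover and the z axis of receiver, either way round below 0.04 rad and angle between the y axis of cover and the y axis of receiver, either way round below 0.06 rad), for 0.2 s.
At the end, for the whole second after the job is handed in: The cover sits home on the receiver (within 2.5 mm of its seat in height, 5 mm sideways, level within 0.04 rad, in line within 0.06 rad), pressed onto it with more than 5 N by the fingers, which are still on it (over 3 N); the knob is within 0.17 rad of the mark and the lock at least 25 mm along (all of step 2 and all of step 3 and contact force between cover and receiver above 5 N and contact force between the fingers and cover above 3 N); the arm keeps its last pose, push and grip.
It fails at once if a bystander (e-stop box, handset, phone, adapter, screwdriver, coupler, splitter) is moved more than 30 mm (distance of any of estop, handset, phone, adapter, screwdriver, coupler, splitter from where it was at the start of the episode above 0.03 m).
It also fails if it takes over 61 s, if anything falls off the work surface, if the arm or the gripper's body presses on something with over 40 N, if the wrist force passes 120 N, or if a joint passes its speed limit or range.

### The arm

A 6-joint arm with a two-finger parallel gripper is mounted at the origin on the work surface. World frame = base frame: x ahead of the robot, y to its left, z up, the work surface at z = 0. Lengths are in m, angles in degrees, forces in N, time in s.
With the tool pointing down it reaches from about 0.35 to 0.95 m from the base axis. Payload 17.4 kg.
Tool frame: the origin (TCP) lies on the centre line of the jaws, within the pads' length; the fingertips stand 22 mm ahead of it and the grasp point (between the pads) lies 3 mm ahead of it (env.tcp_to_tips is the distance from the TCP to the fingertips, in m); z points along the fingers, y is the line along which they close (so a half turn about z gives the same grasp; the last joint's range is limited). The gripper opens to 93 mm and grips with 3 to 60 N. Pads are 15 mm wide; open, the fingers measure 128 mm over their backs; the gripper's body (75 mm by 188 mm) begins 65 mm behind the grasp point.
Start: joints at [-73.9, 6.646, 82.598, -0, 90.757, -2.166], TCP at [0.212, -0.641, 0.241] pointing down, gripper open.
Joint ranges: [-162.19, 162.19], [-47.58, 125.68], [4.15, 143.07], [-65.23, 245.23], [0.69, 171.88], [-170.13, 170.13]. Speed limits (degrees/s): [108.29, 108.29, 127.2, 180, 180, 180].

### API

Orientations are given as [roll, pitch, yaw] about the fixed x, y, z axes, in that order (R = Rz(yaw) Ry(pitch) Rx(roll)).
In Python, from rig import readout, capture, order, env gives the robot as it stands.
- The arm moves only by the tool jog_arm, never from a script. Its argument "motion" is a list of rows, each a list of 3 entries, a list of its own where there are three numbers: the turn, a rotation vector about the tool's x, y, z in degrees, then the shift along the tool's x, y, z in m, then the opening, from 0 (shut) to 1 (fully open). In form: [[[ax, ay, az], [dx, dy, dz], claw], ...]. A call has 1 to 8 rows; each row shifts and turns the commanded pose from where the row before left it, along the tool's axes as they then stand; what a row does not reach is not made up. A row lasts 1/8 s, in which the tool goes at most 62.5 mm and 10.7 degrees, less where a joint would pass 70% of its speed; a pose out of reach is approached as far as the arm can. A call is refused whole if a number of a shift passes 0.0625 or a number of a turn 10.7, either way. A call with a gripper value outside its range is refused whole. The fingers move at their own pace and stop on an object; "grip_force" is the grip in N (left out, the last holds). Time passes only in rows, so rows that do not move let the fingers close. It gives the time, the measured TCP pose, the force, the opening and the grip force at its end, in the units of the state.
- readout.state(): the state, without advancing time (a new reading comes with each control period).
- capture(name): name is "scene" or "top"; returns a dict with "pixels" (384x512x3 uint8, red, green, blue), "vfov" (degrees; the focal length in pixels is half the picture's height over the tangent of half this angle, whatever the lens; pixels are square), "cx", "cy" (the principal point, pixels), "R" (3x3) and "t" (3): a world point X has camera coordinates R X + t. Camera axes: x right, y down, z forward; pixel columns grow to the right and rows downward; lengths in m; the calibration is good to about 2 mm. A picture is of the moment at which its call begins. There is no depth.
- order.close_job(): hands the job in; it is judged then, once.
The state is a dict: "clock": time; "q": joint angles; "qvel": joint speeds; "joint_torque": joint torques, N m; "eef_pos": TCP position; "tcp_rot": TCP orientation; "contact_force": force on the tool from outside, world axes, zero at the start; "moment": the same for the moment, N m; "grip_width": finger opening in m; "gripper_force": force on a finger pad.
Only numpy, scipy, OpenCV 4.12 (cv2) and the standard library are available. Lean on these libraries where they do the work, as an engineer would, in place of code of your own. Each camera call takes 0.05 s, during which the arm holds its last target. There are 200 camera calls.

## Working session

There is one attempt and no reset: what is moved stays moved. The work goes in short steps, Python scripts to look and compute and a tool call to move; the robot and the scene stay as the last step left them, time stands still between calls to the robot, and variables do not carry over. Pictures are saved under pics/ and viewed, at most 10 in all, crops included, and the job is handed in when it is done.

Besides the shell and the picture viewer there is one more tool, called after "Call:" by a JSON object that holds its "api" and its "payload". jog_arm: Moves the arm, as the interface text tells. Its arguments: {"type":"object","properties":{"motion":{"type":"array"},"grip_force":{"type":"number"}},"required":["motion"]}

```bash
mkdir -p pics; ls; cat > h.py <<'E'
import numpy as np, cv2
from rig import readout, capture, order, env
def snap(n,f):
    c=capture(n); cv2.imwrite(f'pics/{f}.png',cv2.cvtColor(c['pixels'],cv2.COLOR_RGB2BGR)); 
    import pickle; pickle.dump({k:np.array(v) if not isinstance(v,str) else v for k,v in c.items()},open(f'pics/{f}.pkl','wb')); return c
def K(c):
    f=192/np.tan(np.radians(c['vfov'])/2); return np.array([[f,0,c['cx']],[0,f,c['cy']],[0,0,1]])
def ray(c,u,v,z):
    R=np.array(c['R']);t=np.array(c['t']);d=R.T@np.linalg.inv(K(c))@[u,v,1];o=-R.T@t
    return o+d*(z-o[2])/d[2]
def proj(c,X):
    p=K(c)@(np.array(c['R'])@np.array(X)+c['t']);return p[:2]/p[2]
E
python3 - <<'E'
from h import *
a=snap('scene','s0');b=snap('top','t0')
for c in(a,b):print(c['vfov'],c['cx'],c['cy'],-np.array(c['R']).T@c['t'],np.array(c['R']).round(3).tolist())
cv2.imwrite('pics/st0.png',cv2.resize(cv2.imread('pics/s0.png'),(800,600)))
print(readout.state())
E
```

```text
pics
47.12370694357344 250.30783991131636 182.96650238382304 [ 1.21380287 -0.93499824  0.89792906] [[0.837, 0.547, -0.02], [0.319, -0.517, -0.794], [-0.444, 0.659, -0.607]]
48.5587035172693 257.5473620294758 189.06217527130735 [ 0.46403027 -0.01837829  1.28501996] [[0.009, -1.0, 0.007], [-0.995, -0.01, -0.1], [0.1, -0.006, -0.995]]
{'clock': 0.1, 'q': array([-7.39009698e+01,  6.67237411e+00,  8.26301772e+01,  9.31269196e-04,
        9.07566152e+01, -2.16675071e+00]), 'qvel': array([-0.10530269, -0.05060803, -0.11809372,  0.0611665 , -0.09279934,
       -0.05958729]), 'joint_torque': array([ 2.44397677e-03, -7.22886229e+01, -6.23865151e+01,  7.82059995e-02,
        2.27493705e-02, -4.89262561e-05]), 'eef_pos': array([ 0.21150574, -0.64085025,  0.23998612]), 'tcp_rot': array([-1.79940911e+02, -3.16749721e-03,  1.82657911e+01]), 'contact_force': array([ 0.4327621 , -0.63979878,  0.02154575]), 'moment': array([-0.02113748,  0.04514781, -0.00499549]), 'gripper_force': 0.0, 'grip_width': 0.0930909621044064}
```

View pics/t0.png

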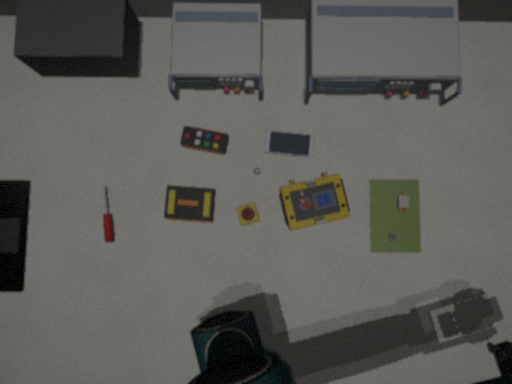

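View pics/s0.png

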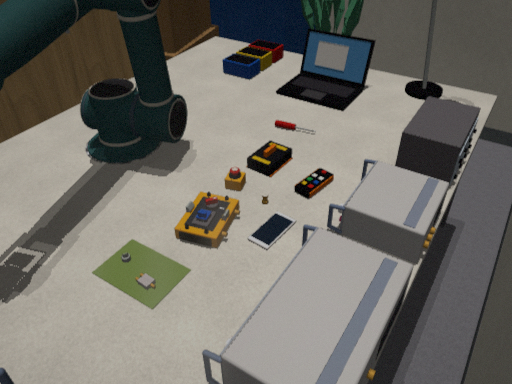

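The top view shows the receiver at about (314,202), the knob at (305,203), the lock at (324,200), the cover at (190,203) and the e-stop at (248,213). In the scene view the receiver is at (208,217) and the cover at (270,157). I'll zoom in for detail.

```bash
python3 - <<'E'
from h import *
import pickle
print(pickle.load(open('pics/t0.pkl','rb')).keys())
t=cv2.imread('pics/t0.png');s=cv2.imread('pics/s0.png')
f=lambda i,x,y,w,h,k:cv2.resize(i[y:y+h,x:x+w],None,fx=k,fy=k,interpolation=cv2.INTER_CUBIC)
A=f(t,270,165,90,75,6);B=f(s,165,180,90,75,6);B2=f(s,240,135,65,50,4);A2=f(t,155,175,65,50,4)
im=np.zeros((590,800,3),np.uint8)
A=f(t,274,168,80,68,5);B=f(s,168,180,80,68,5)
im[:340,:400]=A;im[:340,400:]=B;im[350:550,:260]=A2;im[350:550,400:660]=B2
cv2.imwrite('pics/z0.png',np.clip(im*1.6,0,255).astype(np.uint8))
E
```

```text
dict_keys(['pixels', 'vfov', 'cx', 'cy', 'R', 't'])
```

View pics/z0.png

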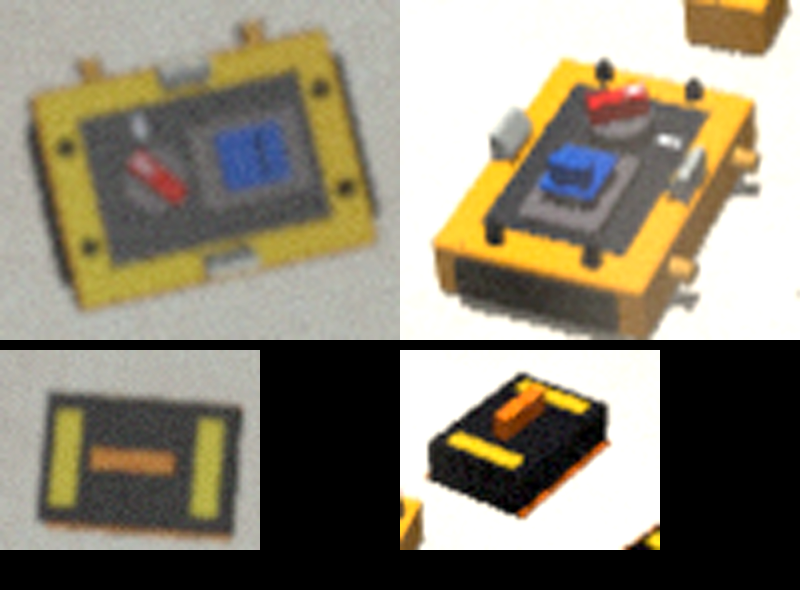

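The zoom shows the knob pointer up and to the left, about 33° from the mark. The receiver yaw is about 13° and the cover yaw about -4°. Next I'll fit both poses to landmarks from the two views.

```bash
cat > fit.py <<'E'
from h import *
import pickle
from scipy.optimize import least_squares
T=pickle.load(open('pics/t0.pkl','rb'));S=pickle.load(open('pics/s0.pkl','rb'))
cv=lambda P,o,k:[(o[0]+(p[0]+.5)/k-.5,o[1]+(p[1]+.5)/k-.5) for p in P]
def fit(obs,x0,free_z=True):
    def w(p,q): c,s=np.cos(p[2]),np.sin(p[2]); return [p[0]+c*q[0]-s*q[1],p[1]+s*q[0]+c*q[1],p[3]+q[2]]
    def r(p):
        return np.concatenate([proj(c,w(p,q))-uv for c,uv,q in obs])
    s=least_squares(r,x0,loss='soft_l1',f_scale=.5); print(s.x.round(4),'yaw',np.degrees(s.x[2]).round(2)); print(r(s.x).reshape(-1,2).round(1).tolist()); return s.x
m=1e-3
obs=[]
tf=cv([(32,100),(328,32),(380,238),(80,308)],(274,168),5); sg=[(1,1),(1,-1),(-1,-1),(-1,1)]
obs+=[(T,uv,(66*m*a,90*m*b,40*m)) for uv,(a,b) in zip(tf,sg)]
tf=cv([(80,120),(297,72),(333,213),(115,265)],(274,168),5)
obs+=[(T,uv,(45*m*a,67*m*b,40*m)) for uv,(a,b) in zip(tf,sg)]
tf=cv([(65,148),(320,88),(346,188),(90,247)],(274,168),5)
obs+=[(T,uv,(30*m*a,77*m*b,53*m)) for uv,(a,b) in zip(tf,sg)]
sf=cv([(355,102),(248,280),(35,240),(175,58)],(168,180),5)
obs+=[(S,uv,(66*m*a,90*m*b,40*m)) for uv,(a,b) in zip(sf,sg)]
sf=cv([(294,82),(192,246),(95,222),(205,62)],(168,180),5)
obs+=[(S,uv,(30*m*a,77*m*b,54*m)) for uv,(a,b) in zip(sf,sg)]
g=ray(T,314,202,.04)
if __name__=='__main__':
    R=fit(obs,[g[0],g[1],.23,0])
    # red knob / blue lock / orange rib masks
    def blob(c,cond,box):
        x,y,w,h=box;h3=cv2.cvtColor(c['pixels'][y:y+h,x:x+w],cv2.COLOR_RGB2HSV).astype(int);k=cond(h3[...,0],h3[...,1],h3[...,2])
        n,l,st,ce=cv2.connectedComponentsWithStats(k.astype(np.uint8));i=1+np.argmax(st[1:,4])
        v,u=np.nonzero(l==i);P=np.c_[u+x,v+y].astype(float);_,s,V=np.linalg.svd(P-P.mean(0),full_matrices=False)
        return P.mean(0),V[0],len(P)
    red=lambda h,s,v:((h<6)|(h>172))&(s>130)&(v>60)
    ora=lambda h,s,v:(h>4)&(h<17)&(s>120)&(v>60)
    for nm,c,cond,box,z in [('knob',T,red,(290,185,35,35),.07),('knobS',S,red,(270-70,190,40,25),.065),('rib',T,ora,(172,193,35,18),.063),('ribS',S,ora,(258,140,25,25),.055)]:
        p,d,n=blob(c,cond,box);a=ray(c,*p,z);b=ray(c,*(p+3*d),z)
        print(nm,p.round(2),n,a.round(4),'ang',np.degrees(np.arctan2(*(b-a)[1::-1])).round(1))
    # cover: silhouette fit
    tc=cv([(50,42),(240,55)],(155,175),4)
    sc=cv([(122,23),(209,60),(120,167),(28,122)],(240,135),4)
    for c,nm in((T,'T'),(S,'S')): pass
    np.save('R.npy',R)
E
python3 fit.py
```

```text
[ 0.5565 -0.1921  0.2381 -0.0016] yaw 13.64
[[-0.8, -1.6], [-0.8, -1.6], [-0.2, 0.7], [0.1, 0.7], [-1.1, -0.4], [-0.4, -1.0], [-0.1, 0.5], [-0.9, 0.4], [0.1, -0.7], [0.4, -0.6], [0.2, -0.6], [-0.1, -0.3], [0.3, -0.9], [-1.3, 2.9], [-1.3, 0.6], [-2.9, -0.4], [-0.2, -0.2], [-0.5, 0.1], [-0.4, 0.3], [-0.4, 0.0]]
knob [306.96 204.65] 26 [ 0.5432 -0.1669  0.07  ] ang -125.5
knobS [209.28 200.08] 40 [ 0.546  -0.1654  0.065 ] ang 51.0
rib [187.84 202.21] 107 [0.5473 0.1748 0.063 ] ang -93.0
ribS [269.04 150.03] 93 [0.549  0.1726 0.055 ] ang -91.4
```

```bash
cat > fit2.py <<'E'
from h import *
import pickle,sys
from scipy.optimize import least_squares,minimize
from scipy.ndimage import map_coordinates
from scipy.special import ndtr
m=1e-3
def w(p,q): q=np.asarray(q);c,s=np.cos(p[2]),np.sin(p[2]); return np.c_[p[0]+c*q[:,0]-s*q[:,1],p[1]+s*q[:,0]+c*q[:,1],p[3]+q[:,2]]
def P(c,X): u=(K(c)@(np.array(c['R'])@X.T+np.array(c['t'])[:,None])).T; return u[:,:2]/u[:,2:]
def recv(T,S,x0):
    # edge bands (local mm): axis, pos, from, to, yellow outside?
    pan=[('x',45,-60,-22,1),('x',45,40,62,1),('x',-45,-60,-22,1),('x',-45,40,62,1),('y',67,-15,15,1),('y',-67,-12,12,1)]
    outT=[('x',66,-30,30,-1),('y',90,-55,55,-1),('y',-90,-55,55,-1)]; outS=[('x',-66,-80,80,-1),('y',90,-55,55,-1)]
    sets=[]
    for c,E in((T,pan+outT),(S,pan+outS)):
        I=c['pixels'].astype(float);I=cv2.GaussianBlur(I[...,0]-I[...,2],(0,0),.6)
        for ax,pos,a,b,sg in E:
            d,t=np.meshgrid(np.arange(-9,9.1,1),np.arange(a,b+.1,2));s=np.sign(pos)
            q=np.c_[(pos+s*d).ravel(),t.ravel()] if ax=='x' else np.c_[t.ravel(),(pos+s*d).ravel()]
            sets.append((c,I,np.c_[q,np.full(len(q),40.)]*m,(sg*d).ravel()))
    def f(p):
        out=[]
        for c,I,q,d in sets:
            uv=P(c,w(p,q));v=map_coordinates(I,[uv[:,1],uv[:,0]],order=1);mo=ndtr(d/2.5)
            A=np.c_[mo,np.ones_like(mo)];k=np.linalg.lstsq(A,v,rcond=None)[0]
            out.append((v-A@k)/40/ np.sqrt(len(v)/100))
        return np.concatenate(out)
    for sub in(1,0):
        s=least_squares(f,x0,loss='soft_l1',diff_step=1e-3,x_scale=[.01,.01,.05,.01]);x0=s.x
    print('recv',s.x.round(4),np.degrees(s.x[2]).round(2),s.cost);return s.x
def hullfit(views,pts,x0,zfree=True):
    def f(p):
        p=list(p)+([] if zfree else [x0[3]]);e=0
        for c,I in views:
            h=cv2.convexHull((P(c,w(p,pts))).astype(np.float32))[:,0]
            M=np.zeros(I.shape,np.uint8);cv2.fillConvexPoly(M,np.round((h+.5)*8*256-128).astype(int)//1,255,shift=8) if 0 else None
            lo=h.min(0).astype(int)-6;hi=h.max(0).astype(int)+7;k=8
            M=np.zeros(((hi[1]-lo[1])*k,(hi[0]-lo[0])*k),np.float32);cv2.fillConvexPoly(M,np.round(((h-lo+.5)*k-.5)*16).astype(np.int32),1.,shift=4)
            M=cv2.GaussianBlur(cv2.resize(M,None,fx=1/k,fy=1/k,interpolation=cv2.INTER_AREA),(0,0),.6)
            e+=((M-I[lo[1]:hi[1],lo[0]:hi[0]])**2).sum()
        return e
    n=4 if zfree else 3
    sim=np.array([x0[:n]]+[np.array(x0[:n])+d for d in np.diag([.006,.006,.05,.006][:n])])
    s=minimize(f,x0[:n],method='Nelder-Mead',options=dict(initial_simplex=sim,xatol=1e-5,fatol=1e-4,maxiter=600))
    print('hull',s.x.round(4),np.degrees(s.x[2]).round(2),round(s.fun,2));return s.x
def box(x,y,z0,z1): return [(a*x/2*m,b*y/2*m,z*m) for a in(1,-1) for b in(1,-1) for z in(z0,z1)]
cov=np.array(box(96,140,0,41)+box(104,140,0,4))
def dark(c):
    L=c['pixels'].astype(float)[...,2];L=cv2.GaussianBlur(L,(0,0),.6);return L
if __name__=='__main__':
    T=pickle.load(open('pics/t0.pkl','rb'));S=pickle.load(open('pics/s0.pkl','rb'))
    R=recv(T,S,np.load('R.npy'));np.save('R.npy',R)
    recv(T,T,R);recv(S,S,R)
    V=[]
    for c,b in((T,(230,235)),(S,None)):
        L=dark(c);u=P(c,np.array([[.548,.175,.041]]))[0].astype(int)
        bg=np.median(L[u[1]-28:u[1]+28,u[0]-36:u[0]-30]);V.append((c,np.clip((bg-L)/(bg-12),0,1)))
    C=hullfit(V,cov,[.548,.175,-.06,0.]);hullfit(V[:1],cov,[*C[:3],0.],False);hullfit(V[1:],cov,[*C[:3],0.],False)
    # rib via orange
    def ora(c):
        h=cv2.cvtColor(c['pixels'],cv2.COLOR_RGB2HSV).astype(int);return cv2.GaussianBlur(((h[...,0]<17)&(h[...,0]>3)&(h[...,1]>120)&(h[...,2]>60)).astype(np.float32),(0,0),.6)
    hullfit([(T,ora(T)),(S,ora(S))],np.array(box(14,60,41,63)),[.548,.175,-.06,0.]);np.save('C.npy',C)
E
python3 fit2.py
```

```text
recv [ 0.5567 -0.1924  0.2384  0.0007] 13.66 86.14001541492465
recv [ 0.5554 -0.1922  0.2366  0.002 ] 13.56 20.324415593954676
recv [ 0.5718 -0.2082  0.239   0.02  ] 13.69 136.94370044935857
hull [ 0.5484  0.1763 -0.0465 -0.0011] -2.67 222.19
hull [ 0.5474  0.175  -0.0645] -3.7 161.33
hull [ 0.5484  0.1763 -0.0468] -2.68 50.76
hull [ 0.5479  0.176  -0.0459  0.0014] -2.63 8.97
```

Call:
{"api": "jog_arm", "payload": {"motion": [[[0,0,0],[0.047,-0.035,0],0.35],[[0,0,0],[0.047,-0.035,0],0.35],[[0,0,0],[0.047,-0.035,0],0.35],[[0,0,0],[0.047,-0.035,0],0.35],[[0,0,0],[0.047,-0.035,0],0.35],[[0,0,0],[0.047,-0.035,0],0.35],[[0,0,0],[0.047,-0.035,0],0.35],[[0,0,0],[0.047,-0.035,0],0.35]], "grip_force": 20}}

```text
clock: 1.1
eef_pos: [0.4816, -0.2555, 0.2405]
tcp_rot: [-180.0, 0.0, 18.3]
contact_force: [-0.2, -1.1, 0.0]
grip_width: 0.0329
gripper_force: 0.0
```

Call:
{"api": "jog_arm", "payload": {"motion": [[[0,0,0],[0.047,-0.035,0],0.35],[[0,0,0],[0.047,-0.035,0],0.35],[[0,0,-8.4],[0,0,0],0.35],[[0,0,-8.4],[0,0,0],0.35],[[0,0,-8.4],[0,0,0],0.35],[[0,0,-8.4],[0,0,0.03],0.35],[[0,0,0],[0,0,0.03],0.35],[[0,0,0],[0,0,0],0.35]]}}

```text
clock: 2.1
eef_pos: [0.5472, -0.161, 0.1784]
tcp_rot: [-179.8, 0.1, 51.9]
contact_force: [-0.2, -0.2, -0.0]
grip_width: 0.0325
gripper_force: 0.0
```

Call:
{"api": "jog_arm", "payload": {"motion": [[[0,0,0],[0.001,0.001,0.04],0.35],[[0,0,0],[0,0,0.028],0.35],[[0,0,0],[0,0,0],0.35]]}}

```text
clock: 2.48
eef_pos: [0.5491, -0.161, 0.1121]
tcp_rot: [-179.9, 0.0, 51.9]
contact_force: [-0.1, 0.2, 1.4]
grip_width: 0.033
gripper_force: 0.0
```

```bash
cat > zoom.py <<'E'
from h import *
import sys
a,x,y,w_,h_,k=sys.argv[2],*map(int,sys.argv[3:8])
n=sys.argv[1]; c=snap(n,a+'_raw'); i=cv2.imread(f'pics/{a}_raw.png')[y:y+h_,x:x+w_]
cv2.imwrite(f'pics/{a}.png',np.clip(cv2.resize(i,None,fx=k,fy=k,interpolation=cv2.INTER_CUBIC)*1.5,0,255).astype(np.uint8))
s=readout.state();print({k:np.round(s[k],4).tolist() for k in('clock','eef_pos','tcp_rot','contact_force','grip_width')})
E
python3 zoom.py scene s1 160 130 110 110 5
```

```text
{'clock': 2.525, 'eef_pos': [0.5498, -0.1612, 0.1138], 'tcp_rot': [180.0, -0.001, 51.8547], 'contact_force': [-0.4895, -0.5475, 1.0421], 'grip_width': 0.0324}
```

View pics/s1.png

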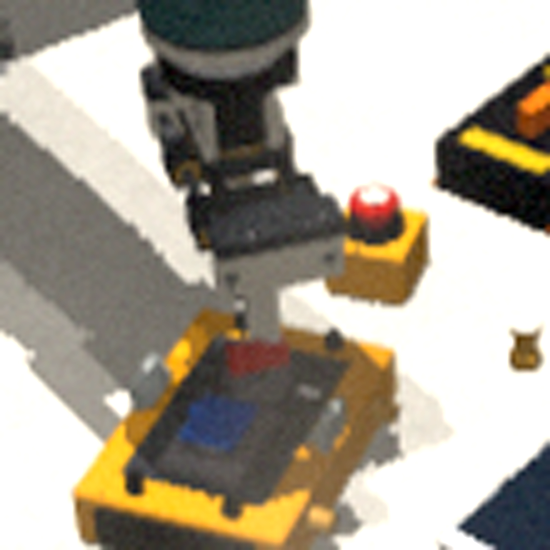

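The fingers hang just above the red bar (zoomed crop 255,350), so I can descend and grip.

Call:
{"api": "jog_arm", "payload": {"motion": [[[0,0,0],[0,0,0.02],0.35],[[0,0,0],[0,0,0.012],0.35],[[0,0,0],[0,0,0],0.35],[[0,0,0],[0,0,0],0.0],[[0,0,0],[0,0,0],0.0],[[0,0,0],[0,0,0],0.0]]}}

```text
clock: 3.28
eef_pos: [0.5497, -0.1612, 0.0811]
tcp_rot: [180.0, -0.0, 51.9]
contact_force: [-1.0, 0.6, 1.9]
grip_width: 0.0121
gripper_force: 20.0
```

Call:
{"api": "jog_arm", "payload": {"motion": [[[0,0,9],[0,0,0],0.0],[[0,0,9],[0,0,0],0.0],[[0,0,9],[0,0,0],0.0],[[0,0,9],[0,0,0],0.0],[[0,0,2.3],[0,0,0],0.0],[[0,0,0],[0,0,0],0.0],[[0,0,0],[0,0,0],0.0]]}}

```text
clock: 4.15
eef_pos: [0.5498, -0.1614, 0.0811]
tcp_rot: [180.0, -0.0, 13.6]
contact_force: [0.7, -0.6, 3.9]
grip_width: 0.0118
gripper_force: 20.0
```

Call:
{"api": "jog_arm", "payload": {"motion": [[[0,0,0],[0,0,0],0.3],[[0,0,0],[0,0,0],0.3],[[0,0,0],[0,0,-0.035],0.3],[[0,0,0],[0,0.035,0],0.3],[[0,0,0],[0,0.035,0],0.3],[[0,0,0],[0,0,-0.03],0.3],[[0,0,0],[0,0,0],0.3]]}}

```text
clock: 5.03
eef_pos: [0.5666, -0.2298, 0.1475]
tcp_rot: [179.9, -0.1, 13.5]
contact_force: [-0.4, 0.1, 0.5]
grip_width: 0.0277
gripper_force: 0.0
```

```bash
python3 zoom.py scene s2 160 130 110 110 5
```

```text
{'clock': 5.075, 'eef_pos': [0.5662, -0.2293, 0.1461], 'tcp_rot': [179.9709, -0.0462, 13.5651], 'contact_force': [0.1905, 0.4942, 0.2834], 'grip_width': 0.0277}
```

View pics/s2.png

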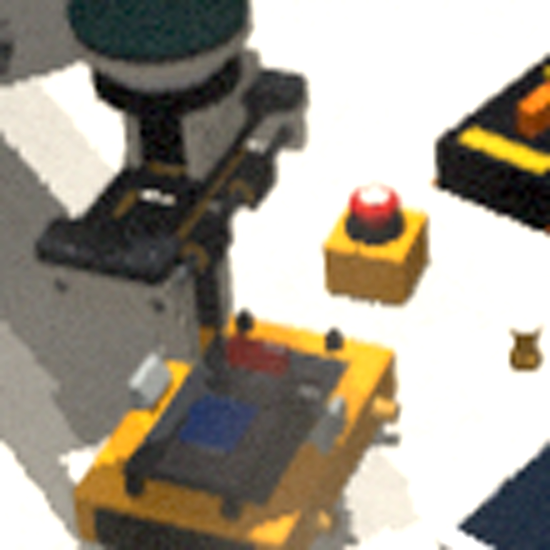

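The red bar now lies parallel to the line between the posts and points at the mark (crop 255,352). The tab is at (215,420), below the fingers.

Call:
{"api": "jog_arm", "payload": {"motion": [[[0,0,0],[0,0,0.03],0.3],[[0,0,0],[0,0,0.02],0.3],[[0,0,0],[0,0,0.012],0.3],[[0,0,0],[0,0,0],0.3],[[0,0,0],[0,0,0],0.0],[[0,0,0],[0,0,0],0.0],[[0,0,0],[0,0,0],0.0]]}}

```text
clock: 5.95
eef_pos: [0.5663, -0.2292, 0.0845]
tcp_rot: [180.0, -0.1, 13.6]
contact_force: [0.4, 1.5, 4.2]
grip_width: 0.0096
gripper_force: 20.0
```

Call:
{"api": "jog_arm", "payload": {"motion": [[[0,0,0],[0,-0.008,0],0.0],[[0,0,0],[0,-0.008,0],0.0],[[0,0,0],[0,-0.008,0],0.0],[[0,0,0],[0,-0.006,0],0.0],[[0,0,0],[0,0,0],0.0],[[0,0,0],[0,0,0],0.0],[[0,0,0],[0,0,0],0.0]]}}

```text
clock: 6.82
eef_pos: [0.5593, -0.2001, 0.0845]
tcp_rot: [179.9, -0.1, 13.6]
contact_force: [0.2, -2.3, 5.9]
grip_width: 0.01
gripper_force: 20.0
```

Call:
{"api": "jog_arm", "payload": {"motion": [[[0,0,0],[0,0,0],0.21],[[0,0,0],[0,0,0],0.21],[[0,0,0],[0,0,-0.03],0.21],[[0,0,0],[0,0,-0.05],0.21],[[0,0,0],[0,0,-0.02],0.4]]}}

```text
clock: 7.45
eef_pos: [0.5595, -0.2001, 0.1864]
tcp_rot: [179.9, -0.1, 13.6]
contact_force: [-0.0, -0.4, -0.2]
grip_width: 0.0256
gripper_force: 0.0
```

Call:
{"api": "jog_arm", "payload": {"motion": [[[0,0,0],[0.011,-0.0525,0],0.4],[[0,0,0],[0.011,-0.0525,0],0.4],[[0,0,0],[0.011,-0.0525,0],0.4],[[0,0,0],[0.011,-0.0525,0],0.4],[[0,0,0],[0.011,-0.0525,0],0.4],[[0,0,0],[0.011,-0.0525,0],0.4],[[0,0,0],[0.011,-0.0525,0],0.4]]}}

```text
clock: 8.32
eef_pos: [0.547, 0.177, 0.183]
tcp_rot: [-180.0, 0.0, 13.6]
contact_force: [1.3, -0.7, 0.0]
grip_width: 0.0371
gripper_force: 0.0
```

Call:
{"api": "jog_arm", "payload": {"motion": [[[0,0,-10.5],[0,0,0],0.4],[[0,0,-10.5],[0,0,0],0.4],[[0,0,-10.5],[0,0,0],0.4],[[0,0,-10.5],[0,0,0],0.4],[[0,0,-10.5],[0,0,0],0.4],[[0,0,-10.5],[0,0,0],0.4],[[0,0,-10.5],[0,0,0],0.4],[[0,0,0],[0,0,0],0.4]]}}

```text
clock: 9.32
eef_pos: [0.5473, 0.1753, 0.183]
tcp_rot: [-179.9, 0.0, 87.0]
contact_force: [1.0, -0.4, -0.3]
grip_width: 0.0371
gripper_force: 0.0
```

```bash
python3 - <<'E'
from h import *
from fit2 import recv
s=readout.state();print(s['clock'],s['eef_pos'],s['tcp_rot'])
t=snap('top','t3');c=snap('scene','s3')
R=np.load('R.npy')
try: print(recv(t,c,R))
except Exception as e: print(e)
f=lambda i,x,y,w,h,k:np.clip(cv2.resize(i[y:y+h,x:x+w],None,fx=k,fy=k,interpolation=cv2.INTER_CUBIC)*1.5,0,255).astype(np.uint8)
A=f(cv2.imread('pics/t3.png'),274,168,80,68,5);B=f(cv2.imread('pics/s3.png'),168,180,80,68,5)
C=f(cv2.imread('pics/s3.png'),220,100,100,65,4)
im=np.zeros((600,800,3),np.uint8);im[:340,:400]=A;im[:340,400:]=B;im[340:,:400]=C
cv2.imwrite('pics/z3.png',im)
E
```

```text
9.325 [0.54734324 0.17527186 0.1829654 ] [-1.79943270e+02  1.65345265e-02  8.70115960e+01]
recv [ 0.5569 -0.1921  0.239   0.0013] 13.69 81.86135677773439
[ 0.55687455 -0.19206837  0.23899668  0.00132232]
```

View pics/z3.png

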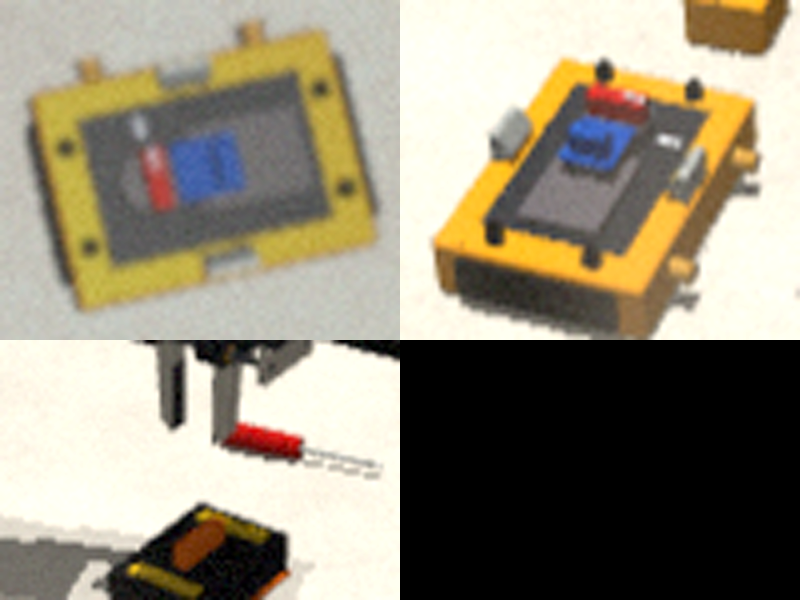

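The pointer lines up with the mark and the lock is over the rim. The fingers are above the cover's rib, so I'll descend and grip it.

Call:
{"api": "jog_arm", "payload": {"motion": [[[0,0,0],[0,0,0.05],0.4],[[0,0,0],[0,0,0.04],0.4],[[0,0,0],[0,0,0.026],0.4],[[0,0,0],[0,0,0],0.4],[[0,0,0],[0,0,0],0.0],[[0,0,0],[0,0,0],0.0],[[0,0,0],[0,0,0],0.0]], "grip_force": 45}}

```text
clock: 10.3
eef_pos: [0.5479, 0.1753, 0.0682]
tcp_rot: [179.9, -0.0, 87.0]
contact_force: [0.2, 0.2, 2.8]
grip_width: 0.0136
gripper_force: 45.0
```

Call:
{"api": "jog_arm", "payload": {"motion": [[[0,0,0],[0,0,0],0.0],[[0,0,0],[0,0,-0.03],0.0],[[0,0,0],[0,0,-0.05],0.0],[[0,0,0],[0,0,-0.05],0.0],[[0,0,0],[0,0,0],0.0],[[0,0,0],[0,0,0],0.0]]}}

```text
clock: 11.05
eef_pos: [0.5473, 0.1752, 0.1966]
tcp_rot: [-179.9, 0.0, 87.1]
contact_force: [0.4, 0.6, -2.4]
grip_width: 0.0137
gripper_force: 45.0
```

Call:
{"api": "jog_arm", "payload": {"motion": [[[0,0,0],[-0.046,0.0035,0],0.0],[[0,0,0],[-0.046,0.0035,0],0.0],[[0,0,0],[-0.046,0.0035,0],0.0],[[0,0,0],[-0.046,0.0035,0],0.0],[[0,0,0],[-0.046,0.0035,0],0.0],[[0,0,0],[-0.046,0.0035,0],0.0],[[0,0,0],[-0.046,0.0035,0],0.0],[[0,0,0],[-0.045,0.0035,0],0.0]]}}

```text
clock: 12.05
eef_pos: [0.556, -0.194, 0.1955]
tcp_rot: [-179.8, -0.1, 87.1]
contact_force: [0.7, 0.1, -1.3]
grip_width: 0.0138
gripper_force: 45.0
```

Call:
{"api": "jog_arm", "payload": {"motion": [[[0,0,-8.3],[0,0,0],0.0],[[0,0,-8.3],[0,0,0],0.0],[[0,0,0],[0,0,0.04],0.0],[[0,0,0],[0,0,0],0.0],[[0,0,0],[0,0,0],0.0]]}}

```text
clock: 12.68
eef_pos: [0.5567, -0.1926, 0.1579]
tcp_rot: [-180.0, -0.0, 103.7]
contact_force: [0.1, 0.8, -0.5]
grip_width: 0.0137
gripper_force: 45.0
```

```bash
python3 - <<'E'
from h import *
from fit2 import *
s=readout.state();print(s['clock'],s['eef_pos'],s['tcp_rot'],s['contact_force'])
R=np.load('R.npy');e=s['eef_pos'];c_,s_=np.cos(R[2]),np.sin(R[2]);d=R[:2]-e[:2];print('rx,ry of TCP',-(c_*d[0]+s_*d[1]),-(-s_*d[0]+c_*d[1]))
t=snap('top','t4');c=snap('scene','s4')
f=lambda i,x,y,w,h,k:np.clip(cv2.resize(i[y:y+h,x:x+w],None,fx=k,fy=k,interpolation=cv2.INTER_CUBIC)*1.5,0,255).astype(np.uint8)
B=cv2.imread('pics/s4.png')
p=[*e[:2],np.radians(s['tcp_rot'][2]-90),e[2]-.0677]
for q in P(c,w(p,cov)): cv2.circle(B,tuple(np.round(q).astype(int)),0,(0,255,0),-1)
pp=np.array([(a*.030,b*.077,.056) for a in(1,-1) for b in(1,-1)])
for q in P(c,w(R,pp)): cv2.circle(B,tuple(np.round(q).astype(int)),0,(255,0,255),-1)
im=np.hstack([f(cv2.imread('pics/t4.png'),264,150,100,100,4),f(B,160,150,100,100,4)])
cv2.imwrite('pics/z4.png',im)
E
```

```text
12.675 [ 0.55674176 -0.19263098  0.15788785] [-1.79965035e+02 -2.29714858e-02  1.03655917e+02] [ 0.08772061  0.78622931 -0.52554689]
rx,ry of TCP -4.500261521274335e-05 -0.0002623902032231726
```

View pics/z4.png

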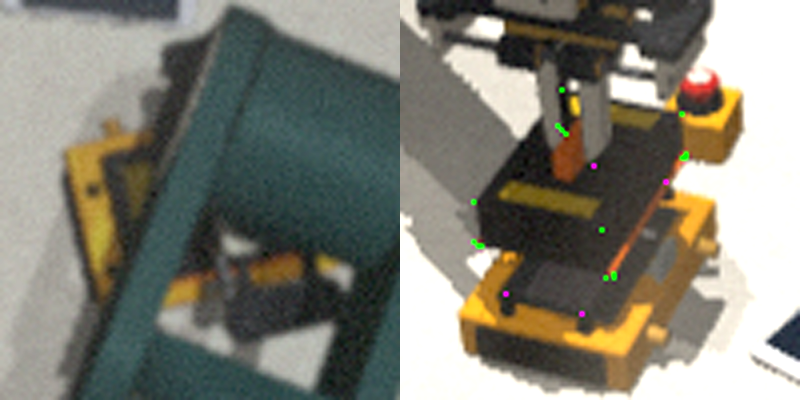

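The green predicted corners sit on the cover's orange lip (610,275)–(685,160), so the cover is aligned over the receiver. I'll lower it step by step while watching the force.

Call:
{"api": "jog_arm", "payload": {"motion": [[[0,0,0],[0,0,0.02],0.0],[[0,0,0],[0,0,0.01],0.0],[[0,0,0],[0,0,0.003],0.0],[[0,0,0],[0,0,0.002],0.0],[[0,0,0],[0,0,0],0.0],[[0,0,0],[0,0,0],0.0]]}}

```text
clock: 13.52
eef_pos: [0.5569, -0.1927, 0.123]
tcp_rot: [180.0, 0.0, 103.7]
contact_force: [-0.1, 0.3, -1.5]
grip_width: 0.0135
gripper_force: 45.0
```

Call:
{"api": "jog_arm", "payload": {"motion": [[[0,0,0],[0,0,0.002],0.0],[[0,0,0],[0,0,0.001],0.0],[[0,0,0],[0,0,0],0.0],[[0,0,0],[0,0,0],0.0]]}}

```text
clock: 14.02
eef_pos: [0.5569, -0.1927, 0.1198]
tcp_rot: [180.0, 0.0, 103.7]
contact_force: [2.1, 0.8, 1.3]
grip_width: 0.0135
gripper_force: 45.0
```

Call:
{"api": "jog_arm", "payload": {"motion": [[[0,0,0],[0,0,0.0015],0.0],[[0,0,0],[0,0,0.0015],0.0],[[0,0,0],[0,0,0],0.0],[[0,0,0],[0,0,0],0.0]]}}

```text
clock: 14.52
eef_pos: [0.5571, -0.1929, 0.1176]
tcp_rot: [179.9, 0.1, 103.7]
contact_force: [0.7, -0.4, 6.2]
grip_width: 0.0135
gripper_force: 45.0
```

Call:
{"api": "jog_arm", "payload": {"motion": [[[0,0,0],[0,0,0.0015],0.0],[[0,0,0],[0,0,0.0015],0.0],[[0,0,0],[0,0,0],0.0],[[0,0,0],[0,0,0],0.0]]}}

```text
clock: 15.02
eef_pos: [0.5573, -0.193, 0.1151]
tcp_rot: [179.9, 0.1, 103.7]
contact_force: [-0.4, -0.3, 10.2]
grip_width: 0.0137
gripper_force: 45.0
```

Call:
{"api": "jog_arm", "payload": {"motion": [[[0,0,0],[0,0,0.0015],0.0],[[0,0,0],[0,0,0.0015],0.0],[[0,0,0],[0,0,0],0.0],[[0,0,0],[0,0,0],0.0]]}}

```text
clock: 15.52
eef_pos: [0.5568, -0.1928, 0.1105]
tcp_rot: [-180.0, 0.0, 103.7]
contact_force: [1.8, -1.4, 2.2]
grip_width: 0.0137
gripper_force: 45.0
```

Call:
{"api": "jog_arm", "payload": {"motion": [[[0,0,0],[0,0,0.0015],0.0],[[0,0,0],[0,0,0.0015],0.0],[[0,0,0],[0,0,0],0.0],[[0,0,0],[0,0,0],0.0]]}}

```text
clock: 16.02
eef_pos: [0.5565, -0.1926, 0.1082]
tcp_rot: [-180.0, -0.0, 103.7]
contact_force: [-5.5, 2.5, 9.5]
grip_width: 0.0136
gripper_force: 45.0
```

Call:
{"api": "jog_arm", "payload": {"motion": [[[0,0,0],[0,0,0.0005],0.0],[[0,0,0],[0,0,0],0.0],[[0,0,0],[0,0,0],0.0],[[0,0,0],[0,0,0],0.0],[[0,0,0],[0,0,0],0.0]]}}

```text
clock: 16.65
eef_pos: [0.5565, -0.1926, 0.1082]
tcp_rot: [-180.0, -0.0, 103.7]
contact_force: [-7.9, 2.5, 14.8]
grip_width: 0.0134
gripper_force: 45.0
```

```bash
python3 zoom.py scene s5 160 130 110 110 5
```

```text
{'clock': 16.7, 'eef_pos': [0.5565, -0.1926, 0.1082], 'tcp_rot': [-179.9779, -0.0165, 103.667], 'contact_force': [-8.3214, 1.4894, 15.3075], 'grip_width': 0.0136}
```

View pics/s5.png

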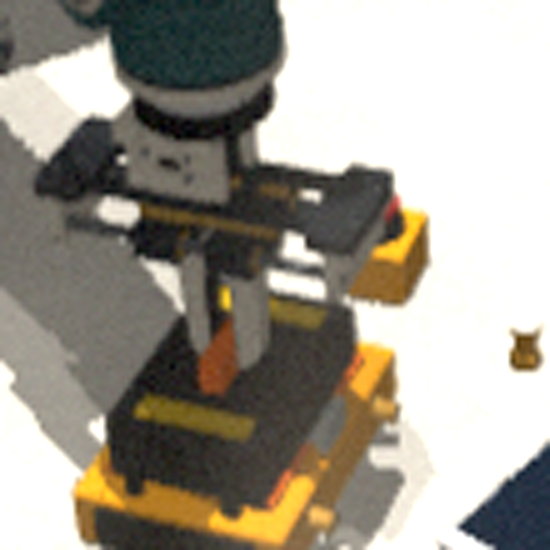

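The cover sits flush between the posts with the catch over its lip (crop 330,425). It's on a hard seat: the force rose with no further travel. I'll ease back to about 10 N.

Call:
{"api": "jog_arm", "payload": {"motion": [[[0,0,0],[0,0,-0.0004],0.0],[[0,0,0],[0,0,0],0.0],[[0,0,0],[0,0,0],0.0],[[0,0,0],[0,0,0],0.0]]}}

```text
clock: 17.2
eef_pos: [0.5565, -0.1926, 0.1082]
tcp_rot: [-180.0, -0.0, 103.7]
contact_force: [-6.2, 2.4, 10.3]
grip_width: 0.0138
gripper_force: 45.0
```

```bash
python3 -c "
from rig import order;print(order.close_job())"
```

```text
the job is handed in; nothing more can be done
None
```

I turned the knob to the mark, slid the lock about 30 mm over its rim and snapped the cover home, then handed the job in at about 17 s with the gripper still pressing the cover down at about 10 N; no verdict was returned.

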